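# Unstack a lamp kit into its assembly nests

### The job

The four parts of a lamp have come piled on one another at the assembly bench. Take the stack apart and set each part flat and right way up inside the rim of the one nest shaped for it: the white oblong box, the square heat sink, the round collar and the six-sided gland each have their own. Do not drop or topple any part, and leave the finished white tube standing where it is.

Things in the scene. Friction and masses are not known exactly. Their poses are not given: they have to be found in the camera images.
- driver: Bottom of the stack: oblong white plastic driver box, 56 (x) x 110 (y) x 28 mm high, 0.3 kg, standing on the bench. Origin at the centre of its underside, z up, y along its length. Its yaw is within 0.35 rad of zero at the start.
- sink: Second in the stack: square finned aluminium heat sink, 50 x 50 x 22 mm high, 0.13 kg, resting on the driver box, its sides turned up to 0.25 rad from the box's. Origin at the centre of its underside, z up, x and y along its sides; fins run along y. To gripper fingers it is a solid block.
- collar: Third in the stack: round white plastic collar, diameter 42 mm, 26 mm high, solid, 0.06 kg, grey disc on its top, resting on the heat sink. Origin at the centre of its underside, z up.
- gland: Top of the stack: black six-sided cable gland, 24 mm across flats (28 mm across corners), 24 mm high, 0.03 kg, steel ring on its top, resting on the collar. Origin at the centre of its underside, z up, x axis square to a pair of flats (so every 60 degrees). The stack is 100 mm high in all, each part within about 3 mm of centred along x and y on the one below.
- nest_driver: Nest for the driver box: grey oblong tray, inside the rim 72 (x) x 126 mm (y), outside 80 x 134. Fixed to the bench. Floor 3 mm thick, black rim 4 mm wide and 4 mm above the floor (7 mm above the bench). Origin at the centre of its underside, on the bench, z up; rests flat, yaw varies.
- nest_sink: Nest for the heat sink: grey square tray, inside the rim 66 x 66 mm, outside 74 x 74. Fixed to the bench. Floor 3 mm thick, black rim 4 mm wide and 4 mm above the floor (7 mm above the bench). Origin at the centre of its underside, on the bench, z up; rests flat, yaw varies.
- nest_collar: Nest for the collar: grey round tray, inside diameter 58 mm, outside 66. Fixed to the bench. Floor 3 mm thick, black rim 4 mm wide and 4 mm above the floor (7 mm above the bench). Origin at the centre of its underside, on the bench, z up; rests flat, yaw varies.
- nest_gland: Nest for the gland: small grey six-sided tray, inside 40 mm across flats, outside 48. Fixed to the bench. Floor 3 mm thick, black rim 4 mm wide and 4 mm above the floor (7 mm above the bench). Origin at the centre of its underside, on the bench, z up; rests flat, yaw varies.
- tube: Bystander: finished white lamp tube standing upright on the bench near the far middle of the work area, diameter 48 mm, 60 mm high, loose. Origin at the centre of its underside, z up. To be left alone; the other bystanders among the parts and nests are lower than 55 mm; bins, cartons and a bottle along the table's edges stand up to 120 mm.
Things that resemble listed ones, but are neither listed nor needed, are in the scene too. Leave any pink look-alike of the nest_driver alone.

How it is judged:
By the outcome, as a careful person would: the job done as asked, in the order asked, and still so for the second after the job is handed in, with the robot touching nothing.
It also fails if it takes over 117 s, if anything falls off the work surface, if the arm or the gripper's body presses on something with over 40 N, if the wrist force passes 120 N, or if a joint passes its speed limit or range.

### The arm

A 6-joint arm with a two-finger parallel gripper is mounted at the origin on the work surface. World frame = base frame: x ahead of the robot, y to its left, z up, the work surface at z = 0. Lengths are in m, angles in rad, forces in N, time in s.
With the tool pointing down it reaches from about 0.375 to 0.975 m from the base axis. Payload 3.8 kg.
Tool frame: the origin (TCP) lies midway between the tips of the shut fingers; the grasp point (between the pads) lies 19 mm behind it (ctrl.tcp_to_grasp is the distance from the TCP to the grasp point, in m); z points along the fingers, y is the line along which they close (so a half turn about z gives the same grasp; the last joint's range is limited). The gripper opens to 88 mm and grips with 3 to 60 N. Pads are 18 mm wide; open, the fingers measure 123 mm over their backs; the gripper's body (75 mm by 187 mm) begins 45 mm behind the grasp point.
Start: joints at [1.23, 0.264, 1.604, -0, 1.274, -0.037], TCP at [0.202, 0.644, 0.239] pointing down, gripper open.
Joint ranges: [-2.63, 2.63], [-0.94, 2.18], [0.31, 2.57], [-1.31, 4.45], [0, 2.66], [-2.55, 2.55]. Speed limits (rad/s): [2.57, 2.57, 3.14, 3.14, 3.14, 3.14].

### API

Orientations are given as a unit quaternion [w, x, y, z].
In Python, from cell import telemetry, capture, calibration, ticket, ctrl gives the robot as it stands.
- The arm moves only by the tool jog_arm, never from a script. Its argument "series" is text: rows parted by semicolons, each of 7 numbers parted by spaces: the shift along the tool's x, y, z normalised to -1 to 1, where 1 is 0.4 m, then the turn, a rotation vector about the tool's x, y, z normalised to -1 to 1, where 1 is pi rad, then the opening, from -1 (shut) to 1 (fully open). A call has 1 to 12 rows; each row is the pose to reach, as a shift and turn from the pose commanded when the call began, along the tool's axes at that moment, turning the shorter way round; what a row does not reach only later rows make up. A row lasts 1/8 s, in which the tool goes at most 62.5 mm and 10.7 degrees, less where a joint would pass 70% of its speed; a pose out of reach is approached as far as the arm can. A call with a number of a shift or a turn outside -1 to 1 is refused whole. A call with a gripper value outside its range is refused whole. The fingers move at their own pace and stop on an object; "newtons" is the grip in N (left out, the last holds). Time passes only in rows, so rows that repeat a pose let the fingers close. It gives the time, the measured TCP pose, the force, the opening and the grip force at its end, in the units of the state.
- telemetry.get_obs(): the state, without advancing time (a new reading comes with each control period).
- capture(name): name is "scene" or "side" or "wrist"; returns the picture (400x640x3 uint8, red, green, blue); there is no depth.
- calibration(name): a dict with "fx", "fy", "cx", "cy" (pixels), "camera_from_world" (4x4, takes a point from world to camera coordinates). Camera axes: x right, y up, looking along -z (the intrinsics and any distortion apply to the point x, -y, -z); pixel columns grow to the right and rows downward; lengths in m; the calibration is good to about 2 mm. A picture is of the moment at which its call begins: read the wrist's pose just before it. calibration takes no time and is no camera call; for the wrist camera it gives the pose at the moment of the call.
- ticket.sign_off(): hands the job in; it is judged then, once.
The state is a dict: "t": time; "joints": joint angles; "qd": joint speeds; "tau": joint torques, N m; "tcp_pos": TCP position; "orientation": TCP orientation; "contact_force": force on the tool from outside, world axes, zero at the start; "ft_torque": the same for the moment, N m; "opening": finger opening in m; "finger_force": force on a finger pad.
Only numpy, scipy, OpenCV 4.12 (cv2) and the standard library are available. Lean on these libraries where they do the work, as an engineer would, in place of code of your own. Each camera call takes 0.05 s, during which the arm holds its last target. There are 200 camera calls.

## Working session

There is one attempt and no reset: what is moved stays moved. The work goes in short steps, Python scripts to look and compute and a tool call to move; the robot and the scene stay as the last step left them, time stands still between calls to the robot, and variables do not carry over. Pictures are saved under pics/ and viewed, at most 14 in all, crops included, and the job is handed in when it is done.

Besides the shell and the picture viewer there is one more tool, called after "Request:" in YAML: its name, and indented under it one key for each argument. jog_arm: Moves the arm, as the interface text tells. Scaled input: -1 to 1 covers 0.4 m each way for a shift and pi rad each way for a turn. Its arguments: {"type":"object","properties":{"series":{"type":"string"},"newtons":{"type":"number"}},"required":["series"]}

```bash
ls; mkdir -p pics; python3 - <<'E'
from cell import telemetry, capture, calibration
import cv2, numpy as np
print(telemetry.get_obs())
for n in ["scene","side","wrist"]:
    c=calibration(n); print(n,{k:(np.round(v,4).tolist()) for k,v in c.items()})
    cv2.imwrite(f"pics/{n}0.png",cv2.cvtColor(capture(n),cv2.COLOR_RGB2BGR))
E
```

```text
pics
{'t': 0.0, 'joints': array([ 1.23009308e+00,  2.64762089e-01,  1.60536874e+00,  1.99144001e-06,
        1.27367370e+00, -3.69278010e-02]), 'qd': array([-0.00045356, -0.00089052,  0.00069674, -0.0007561 , -0.00040829,
        0.00113708]), 'tau': array([-1.72933189e-03, -5.02093291e+01, -3.56885004e+01,  7.26793916e-02,
        2.93359347e-02, -1.34876159e-04]), 'tcp_pos': array([0.20169336, 0.64342558, 0.23738481]), 'orientation': array([-2.08514300e-04,  1.51304589e-01,  9.88486570e-01, -1.08610247e-03]), 'contact_force': array([-0.09489004,  0.52308252,  0.22947804]), 'ft_torque': array([-0.02864425, -0.02929363, -0.04151011]), 'finger_force': 0.0, 'opening': 0.088620042183263}
scene {'fx': 431.0947, 'fy': 431.0947, 'cx': 315.3801, 'cy': 199.001, 'camera_from_world': [[-0.71, 0.7042, -0.009, 0.3547], [-0.3893, -0.3818, 0.8383, 0.1098], [0.5869, 0.5987, 0.5452, -1.199], [0.0, 0.0, 0.0, 1.0]]}
side {'fx': 441.7056, 'fy': 441.7056, 'cx': 322.652, 'cy': 195.3597, 'camera_from_world': [[0.9632, -0.2687, 0.0021, -0.4772], [0.1711, 0.6193, 0.7663, -0.1391], [-0.2072, -0.7377, 0.6425, -1.0842], [0.0, 0.0, 0.0, 1.0]]}
wrist {'fx': 354.1297, 'fy': 354.1297, 'cx': 321.7583, 'cy': 199.8513, 'camera_from_world': [[0.2988, 0.9543, -0.0016, -0.6752], [-0.9197, 0.2875, -0.2675, 0.0369], [-0.2549, 0.0814, 0.9635, -0.389], [0.0, 0.0, 0.0, 1.0]]}
```

View pics/scene0.png

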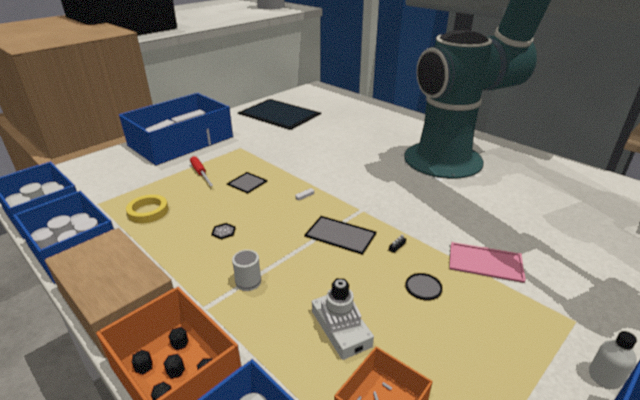

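View pics/side0.png

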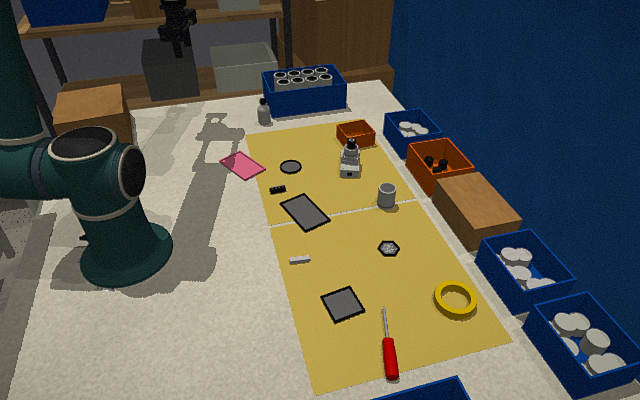

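View pics/wrist0.png

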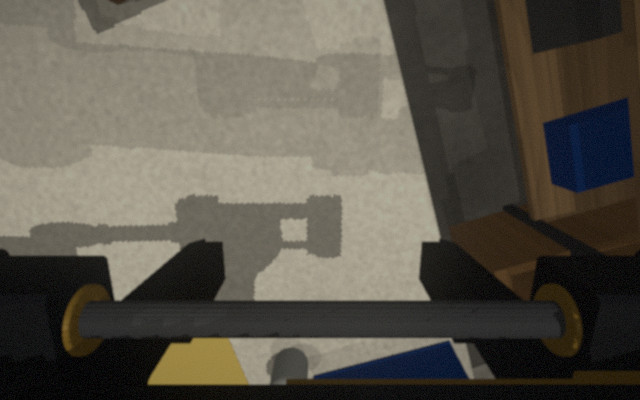

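The scene view shows the stack (340,318), the nests for sink (247,182), gland (223,231), driver (341,234) and collar (424,286), the tube (246,268) and the pink look-alike (487,262). The side view shows the same layout: stack (350,160), nests at (342,304), (389,248), (305,212) and (291,167), and tube (387,195). The wrist view shows only empty bench.

```bash
cat > h.py <<'E'
import numpy as np, cv2
from cell import telemetry, capture, calibration
def rays(c,px):
    px=np.atleast_2d(px).astype(float); M=np.array(c["camera_from_world"])
    d=np.c_[(px[:,0]-c["cx"])/c["fx"],-(px[:,1]-c["cy"])/c["fy"],-np.ones(len(px))]@M[:3,:3]
    return -M[:3,:3].T@M[:3,3], d
def onplane(c,px,z):
    o,d=rays(c,px); return o+d*((z-o[2])/d[:,2])[:,None]
def proj(c,P):
    M=np.array(c["camera_from_world"]); p=np.atleast_2d(P)@M[:3,:3].T+M[:3,3]
    return np.c_[c["cx"]+c["fx"]*p[:,0]/-p[:,2], c["cy"]-c["fy"]*p[:,1]/-p[:,2]]
def tri(cs,pxs):  # least-squares meeting point of rays, and the miss
    A=np.zeros((3,3));b=np.zeros(3);L=[]
    for c,p in zip(cs,pxs):
        o,d=rays(c,p); d=d[0]/np.linalg.norm(d[0]); Q=np.eye(3)-np.outer(d,d); A+=Q;b+=Q@o; L.append((Q,o))
    X=np.linalg.solve(A,b); return X,[float(np.linalg.norm(Q@(X-o))) for Q,o in L]
def snap(name,file=None):
    c=calibration(name); im=cv2.cvtColor(capture(name),cv2.COLOR_RGB2BGR)
    if file: cv2.imwrite("pics/"+file,im)
    return c,im
E
cat > nests.py <<'E'
from h import *
seeds={"scene":dict(sink=(247,182),gland=(223,231),driver=(341,234),collar=(424,286)),
       "side":dict(sink=(342,304),gland=(389,248),driver=(305,212),collar=(291,167))}
C={}; 
for n in seeds:
    c=calibration(n); im=cv2.imread(f"pics/{n}0.png"); hsv=cv2.cvtColor(im,cv2.COLOR_BGR2HSV)
    m=((hsv[...,1]<75)|(hsv[...,2]<60)).astype(np.uint8)*255   # not mat yellow
    cv2.imwrite(f"pics/m_{n}.png",m)
    cs,_=cv2.findContours(m,cv2.RETR_EXTERNAL,cv2.CHAIN_APPROX_NONE)
    for k,s in seeds[n].items():
        best=[q for q in cv2.findContours(m,cv2.RETR_LIST,cv2.CHAIN_APPROX_NONE)[0] if cv2.pointPolygonTest(q,s,False)>=0 and cv2.contourArea(q)<6000]
        if not best: print(n,k,"none");continue
        q=max(best,key=cv2.contourArea); q=cv2.convexHull(q)
        P=onplane(c,q[:,0,:],.0055)[:,:2]   # visible outer edge lies between bench and rim top
        (x,y),(w,h),a=cv2.minAreaRect((P*1000).astype(np.float32))
        mo=cv2.moments(q); ctr=(mo["m10"]/mo["m00"],mo["m01"]/mo["m00"]); C.setdefault(k,[]).append((c,ctr))
        print(n,k,"rect ctr",round(x,1),round(y,1),"size",round(w,1),round(h,1),"ang",round(a,1),"moment",onplane(c,ctr,.0055)[0][:2].round(4))
for k,v in C.items():
    if len(v)==2: X,e=tri(*zip(*v)); print(k,X.round(4),np.round(e,4))
E
python3 nests.py
python3 - <<'E'
from h import *
a=cv2.imread("pics/scene0.png")[255:375,280:410]; b=cv2.imread("pics/side0.png")[125:195,310:390]
f=lambda i,s:cv2.resize(i,None,fx=s,fy=s,interpolation=cv2.INTER_CUBIC)
a=f(a,4)[:480,:400*2]; b=f(b,3)
W=np.zeros((480,a.shape[1]+b.shape[1],3),np.uint8); W[:,:a.shape[1]]=a; W[:b.shape[0],a.shape[1]:]=b
cv2.imwrite("pics/stack.png",W); print(W.shape)
for n,p in (("scene",(340,283)),("side",(351,143))): print(onplane(calibration(n),p,.1))
M=np.array(calibration("wrist")["camera_from_world"]); o=telemetry.get_obs()
cw=-M[:3,:3].T@M[:3,3]; print(cw, -M[2,:3], M[0,:3])
E
```

```text
scene sink rect ctr 462.3 -285.0 size 72.0 72.5 ang 8.6 moment [ 0.4635 -0.2837]
scene gland rect ctr 622.8 -156.5 size 49.5 44.9 ang 45.1 moment [ 0.6228 -0.1567]
scene driver none
scene collar rect ctr 462.8 240.7 size 63.3 63.6 ang 44.7 moment [0.4635 0.2412]
side sink rect ctr 458.7 -289.4 size 73.8 76.7 ang 8.8 moment [ 0.4583 -0.2909]
side gland rect ctr 618.5 -162.2 size 47.0 52.1 ang 74.5 moment [ 0.6182 -0.1628]
side driver none
side collar rect ctr 458.7 233.9 size 67.0 64.3 ang 74.6 moment [0.4581 0.2335]
sink [ 0.4596 -0.2887  0.0019] [0.0005 0.0005]
gland [ 0.6201 -0.1603  0.0022] [0.0006 0.0006]
collar [0.4592 0.2392 0.0012] [0.0001 0.0001]
(480, 760, 3)
[[0.63666192 0.19266848 0.1       ]]
[[0.62816183 0.17168799 0.1       ]]
[0.13652    0.66542906 0.38373668] [ 0.25494281 -0.08113538 -0.96354617] [ 0.29880039  0.95431475 -0.00129903]
```

View pics/stack.png

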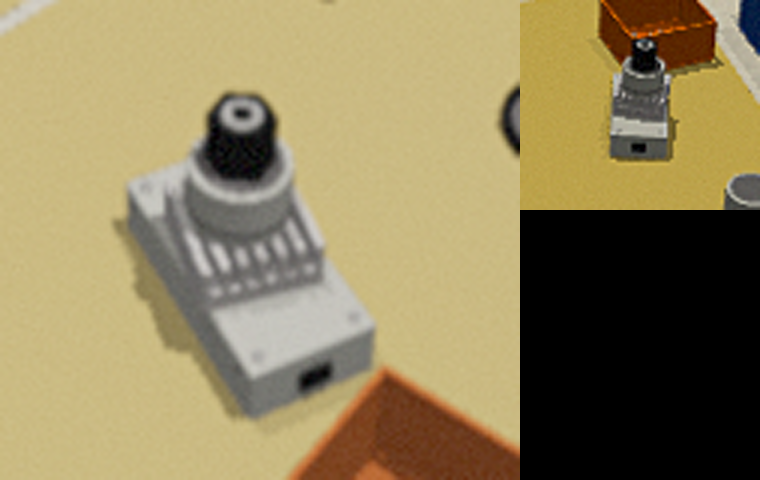

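The crop shows the stack upright. The gland top is at scene (340.2,282.5) and side (351.7,139), and the box is turned a little. I'll move the wrist camera over the stack.

Request:
jog_arm:
  series: "-0.71 -0.47 0 0 0 0.4 1;-0.71 -0.47 0 0 0 0.4 1;-0.71 -0.47 0 0 0 0.4 1;-0.71 -0.47 0 0 0 0.4 1;-0.71 -0.47 0 0 0 0.4 1;-0.71 -0.47 0 0 0 0.4 1;-0.71 -0.47 0 0 0 0.4 1;-0.71 -0.47 0 0 0 0.4 1"

```text
t: 1.15
tcp_pos: [0.4168, 0.3792, 0.2384]
orientation: [-0.0, 0.703, 0.711, -0.0]
contact_force: [-0.5, 1.1, 0.3]
opening: 0.0885
finger_force: 0.0
```

```bash
cat > go.py <<'E'
# go.py x y z yaw(tool x, rad) [half turn free]: normalised shift and turn from the present pose
import sys
from h import *
from scipy.spatial.transform import Rotation as R
def plan(x,y,z,yaw):
    o=telemetry.get_obs(); q=o["orientation"]; T=R.from_quat(q[[1,2,3,0]]).as_matrix()
    G=np.c_[[np.cos(yaw),np.sin(yaw),0],[np.sin(yaw),-np.cos(yaw),0],[0,0,-1]]
    s=T.T@(np.array([x,y,z])-o["tcp_pos"])/.4; r=R.from_matrix(T.T@G).as_rotvec()/np.pi
    print("t",round(o["t"],2),"tcp",o["tcp_pos"].round(4),"yaw",round(np.arctan2(T[1,0],T[0,0]),3),"q6",round(o["joints"][5],2),"open",round(o["opening"],4))
    print("shift",s.round(4),"turn",r.round(4),"rows>=",int(np.ceil(max(np.linalg.norm(s)*.4/.0625,np.linalg.norm(r)*180/10.7))))
if __name__=="__main__": plan(*map(float,sys.argv[1:5]))
E
python3 go.py .632 .113 .237 1.571
python3 - <<'E'
from h import *
print(tri([calibration("scene"),calibration("side")],[(340.2,282.5),(351.7,139)]))
E
```

```text
t 1.15 tcp [0.4168 0.3792 0.2384] yaw 1.581 q6 0.68 open 0.0885
shift [-0.6711  0.5308  0.0034] turn [-0.0002  0.0001  0.0033] rows>= 6
(array([0.63638759, 0.19195404, 0.10000479]), [0.0006976516644553522, 0.0006976516644555064])
```

Request:
jog_arm:
  series: "-0.64 0.54 0 0 0 0 1;-0.64 0.54 0 0 0 0 1;-0.64 0.54 0 0 0 0 1;-0.64 0.54 0 0 0 0 1;-0.64 0.54 0 0 0 0 1;-0.64 0.54 0 0 0 0 1;-0.64 0.54 0 0 0 0 1"

```text
t: 2.02
tcp_pos: [0.6355, 0.1256, 0.2381]
orientation: [-0.001, 0.704, 0.711, -0.0]
contact_force: [-0.4, -0.2, -1.1]
opening: 0.0884
finger_force: 0.0
```

```bash
python3 - <<'E'
from h import *
c,im=snap("wrist","w1.png")
import pickle; pickle.dump(c,open("w1.pkl","wb")); print(telemetry.get_obs()["tcp_pos"])
p=proj(c,[[.636,.192,.1]])[0]; print(p)
x,y=int(p[0]),int(p[1]); y0=max(0,y-90)
cv2.imwrite("pics/w1c.png",cv2.resize(im[y0:y0+190,x-130:x+130],None,fx=3,fy=3,interpolation=cv2.INTER_CUBIC)); print(x-130,y0)
E
```

```text
[0.63475056 0.12671244 0.23820268]
[323.07426483 106.21315985]
193 16
```

View pics/w1c.png

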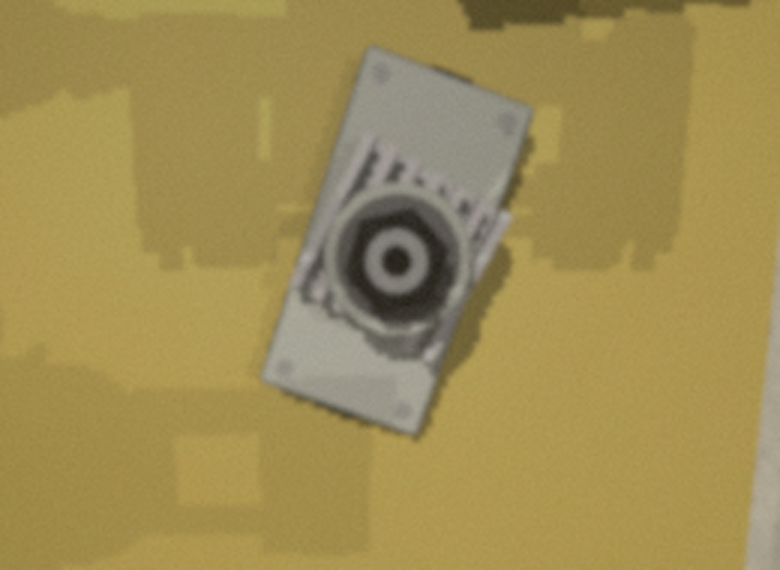

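Crop of the wrist view (offset 193,16, scale 3). The gland ring is at (396,262), the collar circle lies around it, and the box corners are at (368,46), (532,105), (418,437) and (263,380). The fins run roughly with the box.

```bash
python3 - <<'E'
from h import *; import pickle
c=pickle.load(open("w1.pkl","rb")); im=cv2.imread("pics/w1.png"); f=lambda p:np.array(p,float)/3+[193,16]-.33
g=cv2.cvtColor(im,cv2.COLOR_BGR2GRAY)
box=onplane(c,f([(368,46),(532,105),(418,437),(263,380)]),.028); print("box",box.mean(0).round(4),[round(np.linalg.norm(box[i]-box[i-1]),4) for i in range(4)])
for i,j in((3,0),(2,1)): d=box[j]-box[i]; print(" long axis yaw",round(np.arctan2(-d[0],d[1]),3))
s=f([(363,140),(508,215)]); print("sink fin corners", onplane(c,s,.05).round(4)); d=np.diff(onplane(c,s,.05),axis=0)[0]; print(np.linalg.norm(d), np.arctan2(d[1],d[0]))
m=np.zeros_like(g); cv2.circle(m,(325,103),21,255,-1); m&=((g<62)*255).astype(np.uint8)
for z in (.1,):
    q=max(cv2.findContours(m,cv2.RETR_EXTERNAL,cv2.CHAIN_APPROX_NONE)[0],key=cv2.contourArea)
    (px,py),r=cv2.minEnclosingCircle(q); P=onplane(c,q[:,0],z)[:,:2]; ce=P.mean(0); e=P-ce
    a=np.arctan2(e[:,1],e[:,0]); rr=np.hypot(*e.T); h=np.sum((rr-rr.mean())*np.exp(6j*a)); print("gland",ce.round(4),"r",rr.min().round(4),rr.max().round(4),"corner ang",np.angle(h)/6)
print("ring ctr",onplane(c,f([(396,262)]),.1).round(4), "collar ctr", onplane(c,f([(400,257)]),.076).round(4), "r", np.linalg.norm(np.diff(onplane(c,f([(326,257),(473,257)]),.076),axis=0))/2)
print(tri([calibration("scene"),calibration("side"),c],[(340.2,282.5),(351.7,139),f([(396,262)])[0]]))
E
python3 go.py .635 .19 .15 1.571
```

```text
box [0.6369 0.1982 0.028 ] [np.float64(0.1079), np.float64(0.0537), np.float64(0.1098), np.float64(0.0552)]
 long axis yaw -0.324
 long axis yaw -0.311
sink fin corners [[0.6274 0.2288 0.05  ]
 [0.671  0.2082 0.05  ]]
0.0482210648677327 -0.44202174225037233
gland [0.6378 0.1936] r 0.0116 0.0143 corner ang 0.22165328330580972
ring ctr [[0.6372 0.1944 0.1   ]] collar ctr [[0.6385 0.1957 0.076 ]] r 0.02054127616422487
(array([0.63693493, 0.19322306, 0.10000081]), [0.0011553170377323948, 0.0011404426968186067, 0.0012227932806748443])
t 2.08 tcp [0.6348 0.1267 0.2382] yaw 1.582 q6 0.15 open 0.0881
shift [0.1581 0.0027 0.2206] turn [-0.0005 -0.0002  0.0035] rows>= 2
```

Request:
jog_arm:
  series: "0.168 0.007 0.15 0 0 0.099 1;0.168 0.007 0.28 0 0 0.099 1;0.168 0.007 0.32 0 0 0.099 1;0.168 0.007 0.35 0 0 0.099 0.2;0.168 0.007 0.383 0 0 0.099 -0.1;0.168 0.007 0.383 0 0 0.099 -0.1;0.168 0.007 0.383 0 0 0.099 -0.1"
  newtons: 10

```text
t: 2.95
tcp_pos: [0.6384, 0.1933, 0.087]
orientation: [0.0, 0.805, 0.593, 0.001]
contact_force: [0.0, -1.4, 0.6]
opening: 0.0505
finger_force: 0.0
```

```bash
python3 go.py .637 .194 .085 1.27; python3 -c "
from h import *
c=calibration('side');a=snap('side')[1];p=proj(c,[[.637,.194,.09]])[0].astype(int);b=snap('scene')[1];q=proj(calibration('scene'),[[.637,.194,.09]])[0].astype(int)
f=lambda i,p:cv2.resize(i[p[1]-50:p[1]+50,p[0]-65:p[0]+65],None,fx=3,fy=3)
cv2.imwrite('pics/g1.png',np.hstack([f(a,p),f(b,q)]))"
```

```text
t 2.95 tcp [0.6384 0.1933 0.087 ] yaw 1.27 q6 0.56 open 0.0505
shift [ 0.0007 -0.0039  0.005 ] turn [ 0.0006 -0.0004 -0.0001] rows>= 1
```

View pics/g1.png

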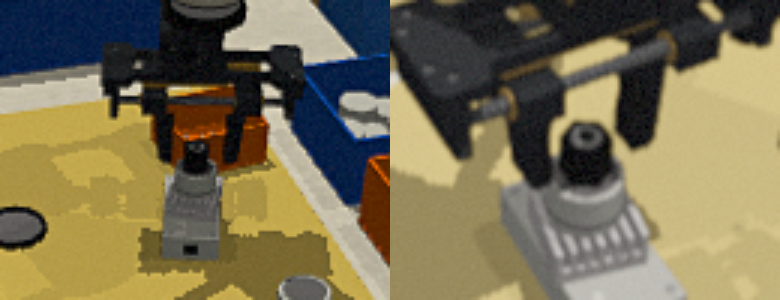

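Both fingers straddle the gland above the collar, so I can close and lift.

Request:
jog_arm:
  series: "0.001 -0.004 0.002 0 0 0 -1;0.001 -0.004 0.002 0 0 0 -1;0.001 -0.004 0.002 0 0 0 -1;0.001 -0.004 0.002 0 0 0 -1;0.001 -0.004 0.002 0 0 0 -1;0.001 -0.004 -0.02 0 0 0 -1;0.001 -0.004 -0.1 0 0 0 -1;0.001 -0.004 -0.25 0 0 0 -1"
  newtons: 12

```text
t: 4.05
tcp_pos: [0.6336, 0.1935, 0.1831]
orientation: [-0.001, 0.805, 0.593, -0.003]
contact_force: [1.6, 0.5, 0.0]
opening: 0.0241
finger_force: 12.0
```

```bash
python3 go.py .62 -.228 .2 1.571
```

```text
t 4.05 tcp [0.6336 0.1935 0.1831] yaw 1.27 q6 0.56 open 0.0241
shift [-1.0167  0.2792 -0.0403] turn [-0.0021  0.0009 -0.0958] rows>= 7
```

Request:
jog_arm:
  series: "-0.99 0.279 -0.04 0 0 -0.096 -1;-0.99 0.279 -0.04 0 0 -0.096 -1;-0.99 0.279 -0.04 0 0 -0.096 -1;-0.99 0.279 -0.04 0 0 -0.096 -1;-0.99 0.279 -0.04 0 0 -0.096 -1;-0.99 0.279 -0.04 0 0 -0.096 -1;-0.99 0.279 -0.04 0 0 -0.096 -1;-0.99 0.279 -0.04 0 0 -0.096 -1;-0.99 0.279 -0.04 0 0 -0.096 -1"

```text
t: 5.18
tcp_pos: [0.6252, -0.2167, 0.2014]
orientation: [-0.0, 0.707, 0.707, 0.0]
contact_force: [-0.2, -0.3, 0.4]
opening: 0.0238
finger_force: 12.0
```

```bash
cat > wn.py <<'E'
# wn.py x y half_mm file: find nest contour near x,y in the wrist view
import sys
from h import *
x,y,hw=map(float,sys.argv[1:4]); c,im=snap("wrist",sys.argv[4])
hsv=cv2.cvtColor(im,cv2.COLOR_BGR2HSV); p=proj(c,[[x,y,.005]])[0]; print("expect px",p.round(0))
for z,name,m in ((.0035,"outer",(hsv[...,1]<90)|(hsv[...,2]<65)),(.007,"rim",hsv[...,2]<60)):
    m=m.astype(np.uint8)*255
    for q in cv2.findContours(m,cv2.RETR_LIST,cv2.CHAIN_APPROX_NONE)[0]:
        if cv2.contourArea(q)<300 or cv2.pointPolygonTest(q,(float(p[0]),float(p[1])),False)<0: continue
        P=(onplane(c,cv2.convexHull(q)[:,0],z)[:,:2]*1000).astype(np.float32); (a,b),(w,h),t=cv2.minAreaRect(P)
        if max(w,h)>2.6*hw: continue
        mm=cv2.moments(P); print(name,"ctr",round(a,1),round(b,1),"moment",round(mm["m10"]/mm["m00"],1),round(mm["m01"]/mm["m00"],1),"size",round(w,1),round(h,1),"ang",round(t,1))
E
python3 wn.py .62 -.16 25 w2.png; python3 go.py .62 -.16 .2 1.571
```

```text
expect px [316. 116.]
outer ctr 621.1 -157.1 moment 621.4 -157.1 size 45.5 51.2 ang 72.8
t 5.22 tcp [ 0.6253 -0.2162  0.2014] yaw 1.572 q6 -0.37 open 0.0241
shift [ 0.1404 -0.013   0.0035] turn [-0.0001 -0.0002  0.0004] rows>= 1
```

View pics/w2.png

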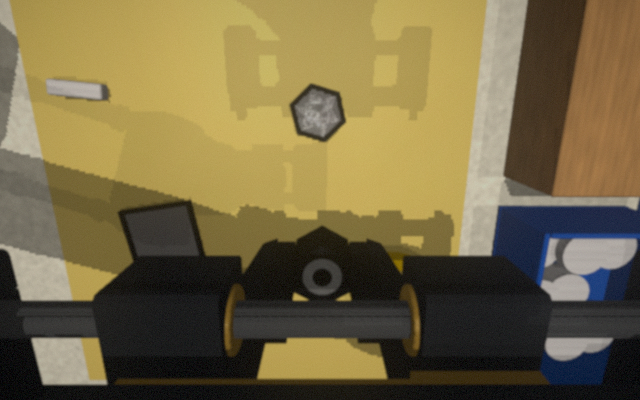

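The nest hexagon is at (318,112) and the held gland's ring at (322,277). The sink nest is partly visible at (160,235). Next I'll lower the gland.

Request:
jog_arm:
  series: "0.146 -0.011 0.14 0 0 0 -1;0.146 -0.011 0.28 0 0 0 -1;0.146 -0.011 0.38 0 0 0 -1;0.146 -0.011 0.43 0 0 0 -1;0.146 -0.011 0.453 0 0 0 -1;0.146 -0.011 0.462 0 0 0 -1;0.146 -0.011 0.467 0 0 0 -1;0.146 -0.011 0.469 0 0 0 -1;0.146 -0.011 0.469 0 0 0 -1"

```text
t: 6.35
tcp_pos: [0.6214, -0.1591, 0.0147]
orientation: [0.001, 0.707, 0.707, 0.0]
contact_force: [0.1, -1.0, -0.1]
opening: 0.024
finger_force: 12.0
```

```bash
python3 go.py .621 -.158 .0135 1.571
```

```text
t 6.35 tcp [ 0.6214 -0.1591  0.0147] yaw 1.571 q6 -0.29 open 0.024
shift [ 0.0029 -0.0009  0.0031] turn [0.0004 0.0001 0.0001] rows>= 1
```

Request:
jog_arm:
  series: "0.002 0 0.002 0 0 0 -1;0.002 0 0.003 0 0 0 -1;0.002 0 0.004 0 0 0 -1;0.002 0 0.004 0 0 0 -1"

```text
t: 6.85
tcp_pos: [0.6208, -0.158, 0.0122]
orientation: [-0.0, 0.707, 0.707, -0.0]
contact_force: [0.6, -0.5, -0.6]
opening: 0.0238
finger_force: 12.0
```

Request:
jog_arm:
  series: "0 0 0.0015 0 0 0 -1;0 0 0.003 0 0 0 -1;0 0 0.004 0 0 0 -1;0 0 0.004 0 0 0 -1"

```text
t: 7.35
tcp_pos: [0.6209, -0.158, 0.012]
orientation: [-0.0, 0.707, 0.707, -0.0]
contact_force: [-3.3, 1.1, 7.4]
opening: 0.024
finger_force: 12.0
```

```bash
python3 -c "
from h import *
P=[.621,-.158,.02]
def f(n):
    c,i=snap(n); p=proj(c,[P])[0].astype(int); return cv2.resize(i[p[1]-50:p[1]+50,p[0]-65:p[0]+65],None,fx=3,fy=3)
cv2.imwrite('pics/g2.png',np.hstack([f('side'),f('scene')])); o=telemetry.get_obs(); print(o['tcp_pos'],o['contact_force'])"
```

```text
[ 0.62091635 -0.15803601  0.01199287] [-3.29986227  0.43064439  7.55770608]
```

View pics/g2.png

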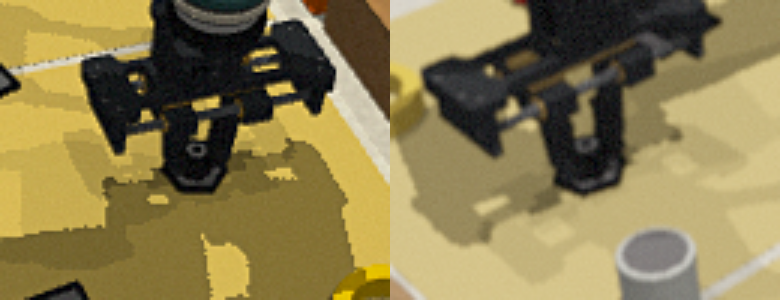

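The gland stands in its nest, between fingers that are above the rim, and contact is at 7 N. I'll release it and go back up.

Request:
jog_arm:
  series: "0 0 -0.003 0 0 0 -1;0 0 -0.003 0 0 0 -0.2;0 0 -0.003 0 0 0 0.3;0 0 -0.003 0 0 0 0.6;0 0 -0.003 0 0 0 0.6;0 0 -0.1 0 0 0 0.6;0 0 -0.25 0 0 0 1;0 0 -0.4 0 0 0 1;0 0 -0.5 0 0 0 1"

```text
t: 8.57
tcp_pos: [0.622, -0.1583, 0.2145]
orientation: [0.002, 0.707, 0.707, 0.001]
contact_force: [1.6, -0.5, -0.7]
opening: 0.0876
finger_force: 0.0
```

```bash
python3 go.py .638 .127 .22 1.571
```

```text
t 8.57 tcp [ 0.622  -0.1583  0.2145] yaw 1.572 q6 -0.29 open 0.0876
shift [ 0.7133  0.0408 -0.0144] turn [0.0013 0.0004 0.0002] rows>= 5
```

Request:
jog_arm:
  series: "0.713 0.041 -0.015 0 0 0 1;0.713 0.041 -0.015 0 0 0 1;0.713 0.041 -0.015 0 0 0 1;0.713 0.041 -0.015 0 0 0 1;0.713 0.041 -0.015 0 0 0 1;0.713 0.041 -0.015 0 0 0 1"

```text
t: 9.32
tcp_pos: [0.6368, 0.13, 0.2166]
orientation: [-0.0, 0.705, 0.709, 0.0]
contact_force: [-0.4, -0.4, 1.6]
opening: 0.0881
finger_force: 0.0
```

```bash
cat > circ.py <<'E'
# circle fit of the collar in the wrist view around its expected place
from h import *
c,im=snap("wrist","w3.png"); g=cv2.medianBlur(cv2.cvtColor(im,cv2.COLOR_BGR2GRAY),5)
p=proj(c,[[.638,.196,.076]])[0]; r=354*.021/(calibration("wrist") and (-(np.array(c["camera_from_world"])[:3]@[.638,.196,.076,1])[2]))
print(p.round(1),"r",round(r,1))
k=cv2.HoughCircles(g,cv2.HOUGH_GRADIENT,1,15,param1=80,param2=14,minRadius=int(r)-3,maxRadius=int(r)+4)
for x,y,R in k[0]:
    if np.hypot(x-p[0],y-p[1])<15: print((x,y,R),onplane(c,(x,y),.076).round(4))
o=telemetry.get_obs(); print(o["tcp_pos"])
x,y=int(p[0]),int(p[1]); y0=max(0,y-70)
cv2.imwrite("pics/w3c.png",cv2.resize(im[y0:y0+150,x-90:x+90],None,fx=4,fy=4,interpolation=cv2.INTER_CUBIC)); print(x-90,y0)
E
python3 circ.py; python3 go.py .638 .196 .06 1.27
```

```text
[323.4 106.7] r 26.8
(np.float32(322.5), np.float32(105.5), np.float32(28.3)) [[0.6373 0.1969 0.076 ]]
[0.63677759 0.12821775 0.2165009 ]
233 36
t 9.38 tcp [0.6368 0.1282 0.2165] yaw 1.574 q6 0.16 open 0.0882
shift [0.1697 0.0038 0.3912] turn [-0.0001  0.0002  0.0969] rows>= 3
```

View pics/w3c.png

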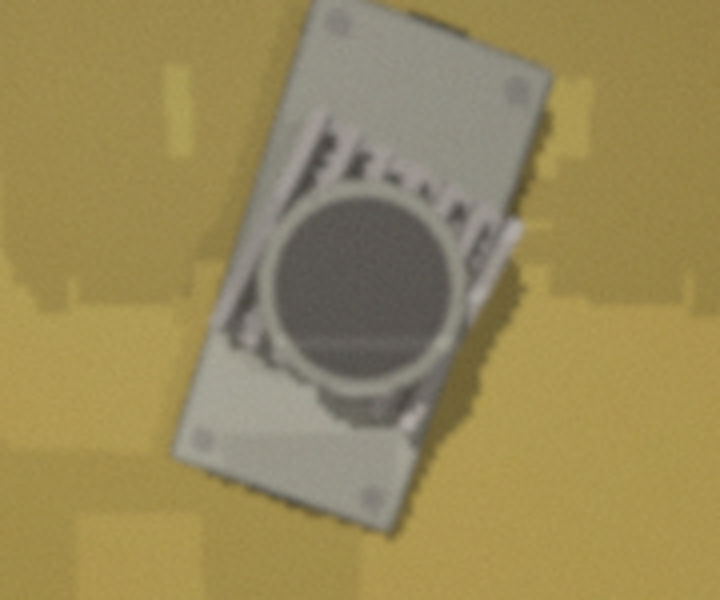

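The collar disc is centred at crop (363,288) and the stack is undisturbed. Now the collar.

Request:
jog_arm:
  series: "0.169 0.004 0.14 0 0 0.097 1;0.169 0.004 0.28 0 0 0.097 1;0.169 0.004 0.35 0 0 0.097 0.8;0.169 0.004 0.38 0 0 0.097 0.5;0.169 0.004 0.391 0 0 0.097 0.3;0.169 0.004 0.391 0 0 0.097 0.15;0.169 0.004 0.391 0 0 0.097 -1;0.169 0.004 0.391 0 0 0.097 -1;0.169 0.004 0.391 0 0 0.097 -1;0.169 0.004 0.391 0 0 0.097 -1"
  newtons: 12

```text
t: 10.62
tcp_pos: [0.6401, 0.1948, 0.0626]
orientation: [0.001, 0.806, 0.592, 0.001]
contact_force: [-1.0, -0.7, 6.9]
opening: 0.0416
finger_force: 12.0
```

Request:
jog_arm:
  series: "0 0 -0.01 0 0 0 -1;0 0 -0.05 0 0 0 -1;0 0 -0.2 0 0 0 -1;0 0 -0.35 0 0 0 -1"

```text
t: 11.12
tcp_pos: [0.6378, 0.1948, 0.2015]
orientation: [-0.0, 0.806, 0.592, -0.001]
contact_force: [0.5, 0.5, -0.7]
opening: 0.0413
finger_force: 12.0
```

```bash
python3 go.py .462 .169 .2 1.571
```

```text
t 11.12 tcp [0.6378 0.1948 0.2015] yaw 1.267 q6 0.56 open 0.0413
shift [-0.1928 -0.4     0.0046] turn [-0.0005  0.0002 -0.0967] rows>= 3
```

Request:
jog_arm:
  series: "-0.193 -0.4 0 0 0 -0.097 -1;-0.193 -0.4 0 0 0 -0.097 -1;-0.193 -0.4 0 0 0 -0.097 -1;-0.193 -0.4 0 0 0 -0.097 -1;-0.193 -0.4 0 0 0 -0.097 -1"

```text
t: 11.75
tcp_pos: [0.4636, 0.1693, 0.2015]
orientation: [0.001, 0.707, 0.708, 0.001]
contact_force: [0.1, -0.8, -0.0]
opening: 0.0413
finger_force: 12.0
```

```bash
python3 wn.py .461 .237 33 w4.png; python3 go.py .461 .238 .02 1.571
```

```text
expect px [318. 104.]
outer ctr 460.8 241.3 moment 461.0 241.4 size 63.8 63.8 ang 0.1
rim ctr 461.1 240.7 moment 460.9 241.1 size 59.0 59.1 ang 56.9
rim ctr 460.8 241.2 moment 461.0 241.4 size 63.2 63.2 ang 0.1
t 11.8 tcp [0.4642 0.1694 0.2015] yaw 1.572 q6 0.3 open 0.0415
shift [ 0.1712 -0.009   0.4539] turn [ 0.0008 -0.0002  0.0002] rows>= 4
```

Request:
jog_arm:
  series: "0.176 -0.008 0.14 0 0 0 -1;0.176 -0.008 0.28 0 0 0 -1;0.176 -0.008 0.38 0 0 0 -1;0.176 -0.008 0.43 0 0 0 -1;0.176 -0.008 0.45 0 0 0 -1;0.176 -0.008 0.458 0 0 0 -1;0.176 -0.008 0.463 0 0 0 -1;0.176 -0.008 0.463 0 0 0 -1"

```text
t: 12.8
tcp_pos: [0.4605, 0.2397, 0.0162]
orientation: [0.0, 0.707, 0.707, 0.001]
contact_force: [0.1, 0.5, -1.4]
opening: 0.0417
finger_force: 12.0
```

Request:
jog_arm:
  series: "0 0 0.0015 0 0 0 -1;0 0 0.003 0 0 0 -1;0 0 0.0045 0 0 0 -1;0 0 0.0045 0 0 0 -1"

```text
t: 13.3
tcp_pos: [0.4603, 0.2397, 0.0155]
orientation: [0.0, 0.707, 0.707, 0.001]
contact_force: [-4.4, -2.2, 13.3]
opening: 0.0413
finger_force: 12.0
```

Contact is at the expected height, so I'll release and return over the stack.

Request:
jog_arm:
  series: "0 0 -0.002 0 0 0 -1;0 0 -0.002 0 0 0 0;0 0 -0.002 0 0 0 0.6;0 0 -0.002 0 0 0 0.6;0 0 -0.002 0 0 0 0.6;0 0 -0.1 0 0 0 0.8;0 0 -0.25 0 0 0 1;0 0 -0.4 0 0 0 1;0 0 -0.5 0 0 0 1"

```text
t: 14.42
tcp_pos: [0.4604, 0.2398, 0.2167]
orientation: [0.001, 0.707, 0.707, 0.002]
contact_force: [-0.1, 0.2, 0.4]
opening: 0.0882
finger_force: 0.0
```

```bash
python3 go.py .638 .127 .22 1.571
```

```text
t 14.43 tcp [0.4604 0.2398 0.2167] yaw 1.572 q6 0.43 open 0.0882
shift [-0.2824  0.4437 -0.0073] turn [ 0.0011 -0.0005  0.0002] rows>= 4
```

Request:
jog_arm:
  series: "-0.282 0.444 -0.007 0 0 0 1;-0.282 0.444 -0.007 0 0 0 1;-0.282 0.444 -0.007 0 0 0 1;-0.282 0.444 -0.007 0 0 0 1;-0.282 0.444 -0.007 0 0 0 1;-0.282 0.444 -0.007 0 0 0 1"

```text
t: 15.18
tcp_pos: [0.6358, 0.1276, 0.2156]
orientation: [-0.001, 0.707, 0.708, -0.001]
contact_force: [-0.7, 0.2, -0.5]
opening: 0.088
finger_force: 0.0
```

```bash
python3 - <<'E'
from h import *; import pickle
c,im=snap("wrist","w5.png"); pickle.dump(c,open("w5.pkl","wb"))
x,y=proj(c,[[.638,.196,.05]])[0].astype(int); y0=max(0,y-70)
cv2.imwrite("pics/w5c.png",cv2.resize(im[y0:y0+150,x-90:x+90],None,fx=4,fy=4,interpolation=cv2.INTER_CUBIC)); print(x-90,y0)
E
```

```text
234 33
```

View pics/w5c.png

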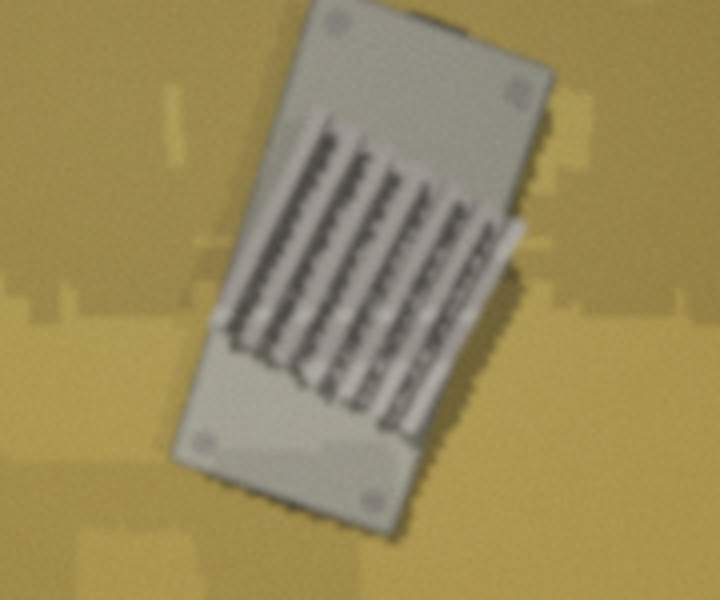

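The sink's top corners in the crop are (318,107), (523,222), (418,438) and (213,325). The box corners are (553,72), (392,532), (172,458) and about (316,0).

```bash
python3 - <<'E'
from h import *; import pickle
c=pickle.load(open("w5.pkl","rb")); f=lambda p:np.array(p,float)/4+[234,33]-.4
for n,q,z in(("sink",[(318,107),(523,222),(418,438),(213,325)],.05),("box",[(316,0),(553,72),(392,532),(172,458)],.028)):
    P=onplane(c,f(q),z)[:,:2]; print(n,P.mean(0).round(4),"sides",[round(np.linalg.norm(P[i]-P[i-1]),4) for i in range(4)],"yaw",[round(np.arctan2(*((P[j]-P[i])[::-1])),3) for i,j in((0,1),(3,2))],[round(np.arctan2(-(P[j]-P[i])[0],(P[j]-P[i])[1]),3) for i,j in((3,0),(2,1))])
# height of a sink corner across w1 (wider view) and this one
E
python3 go.py .638 .1955 .039 1.12
```

```text
sink [0.639  0.1975] sides [np.float64(0.0492), np.float64(0.0485), np.float64(0.0499), np.float64(0.0503)] yaw [np.float64(-0.483), np.float64(-0.496)] [np.float64(-0.479), np.float64(-0.443)]
box [0.6364 0.1976] sides [np.float64(0.1045), np.float64(0.0538), np.float64(0.1074), np.float64(0.0547)] yaw [np.float64(-0.271), np.float64(-0.325)] [np.float64(-0.334), np.float64(-0.325)]
t 15.22 tcp [0.6358 0.1278 0.2158] yaw 1.573 q6 0.16 open 0.0878
shift [0.169  0.0065 0.4421] turn [-0.0004  0.      0.1442] rows>= 4
```

Request:
jog_arm:
  series: "0.17 0.008 0.14 0 0 0.152 1;0.17 0.008 0.28 0 0 0.152 1;0.17 0.008 0.38 0 0 0.152 1;0.17 0.008 0.42 0 0 0.152 0.8;0.17 0.008 0.439 0 0 0.152 0.5;0.17 0.008 0.442 0 0 0.152 0.3;0.17 0.008 0.442 0 0 0.152 -1;0.17 0.008 0.442 0 0 0.152 -1;0.17 0.008 0.442 0 0 0.152 -1;0.17 0.008 0.442 0 0 0.152 -1"
  newtons: 15

```text
t: 16.48
tcp_pos: [0.6419, 0.195, 0.0417]
orientation: [0.001, 0.854, 0.52, 0.002]
contact_force: [-0.8, -0.9, 7.1]
opening: 0.0498
finger_force: 15.0
```

```bash
python3 go.py .4605 -.3545 .2 1.571; python3 -c "
from h import *
o=telemetry.get_obs();print(o['finger_force'],o['contact_force'])"
```

```text
t 16.48 tcp [0.6419 0.195  0.0417] yaw 1.094 q6 0.73 open 0.0498
shift [-1.4277  0.2283 -0.3984] turn [ 0.001  -0.0005 -0.1518] rows>= 10
15.00502198934555 [-0.81856367 -0.93666789  7.14626804]
```

Request:
jog_arm:
  series: "0 0 -0.01 0 0 0 -1;0 0 -0.05 0 0 0 -1;0 0 -0.2 0 0 0 -1;0 0 -0.35 0 0 0 -1;0 0 -0.4 0 0 0 -1;-0.71 0.12 -0.4 0 0 -0.2 -1;-0.71 0.12 -0.4 0 0 -0.2 -1;-0.71 0.12 -0.4 0 0 -0.2 -1;-0.71 0.12 -0.4 0 0 -0.2 -1;-0.71 0.12 -0.4 0 0 -0.2 -1;-0.71 0.12 -0.4 0 0 -0.2 -1"
  newtons: 20

```text
t: 17.85
tcp_pos: [0.5509, -0.082, 0.1982]
orientation: [-0.001, 0.653, 0.757, -0.001]
contact_force: [0.9, 0.6, -1.5]
opening: 0.0496
finger_force: 20.0
```

```bash
python3 go.py .46 -.355 .2 1.723
```

```text
t 17.85 tcp [ 0.5509 -0.082   0.1982] yaw 1.718 q6 -0.34 open 0.0496
shift [-0.6417 -0.3252 -0.0038] turn [-0.0007 -0.0001 -0.0015] rows>= 5
```

Request:
jog_arm:
  series: "-0.64 -0.325 0 0 0 0 -1;-0.64 -0.325 0 0 0 0 -1;-0.64 -0.325 0 0 0 0 -1;-0.64 -0.325 0 0 0 0 -1;-0.64 -0.325 0 0 0 0 -1;-0.64 -0.325 0 0 0 0 -1"

```text
t: 18.6
tcp_pos: [0.4624, -0.3536, 0.1984]
orientation: [-0.001, 0.653, 0.758, 0.0]
contact_force: [-0.6, 0.7, -0.7]
opening: 0.0497
finger_force: 20.0
```

```bash
python3 wn.py .4605 -.288 37 w6.png; python3 go.py .4605 -.288 .02 1.723
```

```text
expect px [330. 107.]
outer ctr 461.4 -284.9 moment 461.4 -284.8 size 72.8 72.6 ang 8.5
rim ctr 461.1 -284.4 moment 461.1 -284.4 size 68.1 67.4 ang 8.5
rim ctr 461.3 -284.4 moment 461.4 -284.4 size 71.7 70.9 ang 8.5
t 18.65 tcp [ 0.4628 -0.3521  0.1984] yaw 1.721 q6 -0.84 open 0.0496
shift [0.1585 0.0184 0.4463] turn [-0.0002 -0.0006 -0.0007] rows>= 4
```

Request:
jog_arm:
  series: "0.162 0.02 0.14 0 0 0 -1;0.162 0.02 0.28 0 0 0 -1;0.162 0.02 0.38 0 0 0 -1;0.162 0.02 0.42 0 0 0 -1;0.162 0.02 0.438 0 0 0 -1;0.162 0.02 0.445 0 0 0 -1;0.162 0.02 0.45 0 0 0 -1;0.162 0.02 0.45 0 0 0 -1"

```text
t: 19.65
tcp_pos: [0.4618, -0.2878, 0.0205]
orientation: [0.001, 0.652, 0.759, 0.0]
contact_force: [-0.5, -0.7, -1.2]
opening: 0.0498
finger_force: 20.0
```

Request:
jog_arm:
  series: "0 0 0.0015 0 0 0 -1;0 0 0.003 0 0 0 -1;0 0 0.0045 0 0 0 -1;0 0 0.0045 0 0 0 -1"

```text
t: 20.15
tcp_pos: [0.4609, -0.287, 0.0174]
orientation: [-0.0, 0.651, 0.759, -0.0]
contact_force: [-0.5, 0.5, -1.0]
opening: 0.0496
finger_force: 20.0
```

Request:
jog_arm:
  series: "0 0 0.0015 0 0 0 -1;0 0 0.003 0 0 0 -1;0 0 0.0045 0 0 0 -1;0 0 0.0045 0 0 0 -1"

```text
t: 20.65
tcp_pos: [0.4611, -0.2871, 0.0167]
orientation: [-0.0, 0.651, 0.759, -0.0]
contact_force: [-3.2, 1.5, 7.3]
opening: 0.0497
finger_force: 20.0
```

Request:
jog_arm:
  series: "0 0 -0.001 0 0 0 -1;0 0 -0.001 0 0 0 0;0 0 -0.001 0 0 0 0.5;0 0 -0.001 0 0 0 0.6;0 0 -0.001 0 0 0 0.6;0 0 -0.08 0 0 0 0.8;0 0 -0.2 0 0 0 1;0 0 -0.35 0 0 0 1;0 0 -0.5 0 0 0 1"

```text
t: 21.78
tcp_pos: [0.4607, -0.2868, 0.2171]
orientation: [-0.0, 0.651, 0.759, -0.0]
contact_force: [1.0, 0.5, -0.4]
opening: 0.0878
finger_force: 0.0
```

```bash
python3 - <<'E'
from h import *
C=[calibration("scene"),calibration("side")]; p=[(341,234),(305.5,212)]
print(tri(C,p),[onplane(c,q,.005).round(3) for c,q in zip(C,p)])
# corners from the pictures: nest long/short ends
print(onplane(C[0],[(321,218),(376,235),(363,251),(306,235)],.006).round(3))
E
python3 go.py .50 -.04 .22 1.571
```

```text
(array([0.45242192, 0.02678369, 0.00133543]), [0.0023638710748124865, 0.0023638710748125936]) [array([[0.453, 0.03 , 0.005]]), array([[0.453, 0.021, 0.005]])]
[[ 0.443 -0.04   0.006]
 [ 0.405  0.086  0.006]
 [ 0.464  0.1    0.006]
 [ 0.509 -0.019  0.006]]
t 21.77 tcp [ 0.4607 -0.2868  0.2171] yaw 1.723 q6 -0.75 open 0.0878
shift [ 0.595   0.1905 -0.0071] turn [-0.0001 -0.0001  0.0482] rows>= 4
```

Request:
jog_arm:
  series: "0.616 0.135 0 0 0 -0.053 1;0.616 0.135 0 0 0 -0.053 1;0.616 0.135 0 0 0 -0.053 1;0.616 0.135 0 0 0 -0.053 1;0.616 0.135 0 0 0 -0.053 1;0.616 0.135 0 0 0 -0.053 1"

```text
t: 22.52
tcp_pos: [0.4772, -0.0354, 0.2156]
orientation: [0.0, 0.586, 0.811, -0.0]
contact_force: [0.6, -0.4, -0.0]
opening: 0.0881
finger_force: 0.0
```

```bash
python3 wn.py .455 .028 67 w7.png; python3 go.py .66 .131 .22 1.246
```

```text
expect px [320. 104.]
rim ctr 453.1 29.1 moment 453.3 28.9 size 73.7 126.4 ang 18.2
rim ctr 453.3 28.9 moment 453.1 29.2 size 78.5 131.9 ang 18.3
t 22.57 tcp [ 0.4772 -0.0361  0.2156] yaw 1.889 q6 -0.44 open 0.0883
shift [ 0.254   0.5648 -0.0113] turn [-0.000e+00  2.000e-04  2.046e-01] rows>= 4
```

View pics/w7.png

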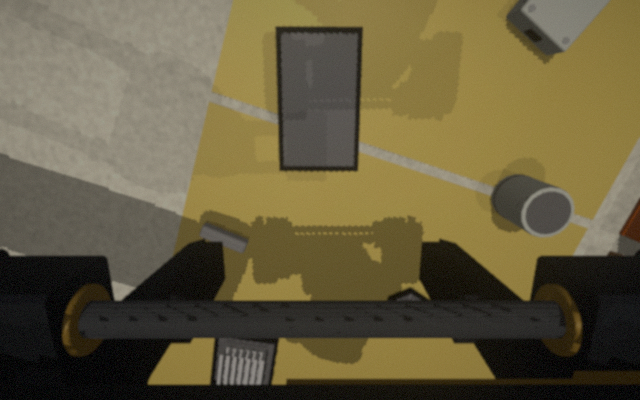

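The driver nest's centre is at (319,99), and its size and edges match the text. The tube stands at (532,205), the sink sits in its nest at (243,360), and the box is at (555,25). Next I'll view the box.

Request:
jog_arm:
  series: "0.29 0.45 0 0 0 0.203 1;0.29 0.45 0 0 0 0.203 1;0.29 0.45 0 0 0 0.203 1;0.29 0.45 0 0 0 0.203 1;0.29 0.45 0 0 0 0.203 1;0.29 0.45 0 0 0 0.203 1"

```text
t: 23.32
tcp_pos: [0.6115, 0.129, 0.2151]
orientation: [-0.0, 0.811, 0.585, -0.001]
contact_force: [0.8, -0.5, -1.2]
opening: 0.0883
finger_force: 0.0
```

```bash
python3 - <<'E'
from h import *
c,im=snap("wrist","w8.png"); hsv=cv2.cvtColor(im,cv2.COLOR_BGR2HSV); p=proj(c,[[.637,.197,.028]])[0]; print(p)
m=((hsv[...,1]<70)&(hsv[...,2]>70)).astype(np.uint8)*255
for q in cv2.findContours(m,cv2.RETR_EXTERNAL,cv2.CHAIN_APPROX_NONE)[0]:
    if cv2.contourArea(q)>800 and cv2.pointPolygonTest(q,tuple(map(float,p)),False)>=0:
        P=(onplane(c,q[:,0],.028)[:,:2]*1000).astype(np.float32); print(cv2.minAreaRect(P))
mo=((hsv[...,0]<14)&(hsv[...,1]>120)).astype(np.uint8)
ys,xs=np.nonzero(mo); k=ys<150; print("orange",len(xs)); 
if k.any(): print("orange z=.05 extents", onplane(c,np.c_[xs[k],ys[k]],.05).min(0), "rows/cols",xs[k].min(),xs[k].max(),ys[k].min(),ys[k].max())
E
python3 go.py .637 .197 .011 1.25
```

```text
[325.20737529  98.12231323]
((636.6290283203125, 198.19363403320312), (109.37154388427734, 55.84571075439453), 70.97753143310547)
orange 23142
orange z=.05 extents [0.38754322 0.06974382 0.05      ] rows/cols 2 639 33 149
t 23.38 tcp [0.6113 0.129  0.2154] yaw 1.25 q6 0.49 open 0.0881
shift [0.1821 0.0077 0.5107] turn [-0.0003  0.0003 -0.    ] rows>= 4
```

View pics/w8.png

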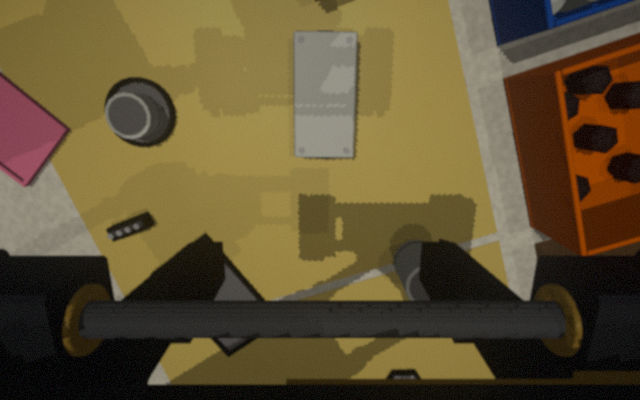

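The box is at (325,95), its rectangle measures 109.4 x 55.8 mm, and its sides are clear. The collar sits in its nest at (140,110). I'll grasp the box now.

Request:
jog_arm:
  series: "0.182 0.006 0.14 0 0 0.004 1;0.182 0.006 0.28 0 0 0.004 1;0.182 0.006 0.4 0 0 0.004 1;0.182 0.006 0.46 0 0 0.004 1;0.182 0.006 0.495 0 0 0.004 1;0.182 0.006 0.51 0 0 0.004 0.6;0.182 0.006 0.513 0 0 0.004 -1;0.182 0.006 0.513 0 0 0.004 -1;0.182 0.006 0.513 0 0 0.004 -1;0.182 0.006 0.513 0 0 0.004 -1;0.182 0.006 0.513 0 0 0.004 -1"
  newtons: 30

```text
t: 24.75
tcp_pos: [0.6379, 0.1998, 0.0121]
orientation: [0.0, 0.814, 0.581, 0.001]
contact_force: [-1.6, -0.7, 6.9]
opening: 0.0561
finger_force: 30.0
```

```bash
python3 go.py .4532 .029 .12 1.889
```

```text
t 24.75 tcp [0.6379 0.1998 0.0121] yaw 1.239 q6 0.6 open 0.0561
shift [-0.5539 -0.297  -0.2709] turn [ 6.00e-04 -1.00e-04 -2.07e-01] rows>= 5
```

Request:
jog_arm:
  series: "0 0 -0.01 0 0 0 -1;0 0 -0.06 0 0 0 -1;0 0 -0.2 0 0 0 -1;0 0 -0.33 0 0 0 -1;0 0 -0.37 0 0 0 -1;-0.55 -0.295 -0.37 0 0 -0.207 -1;-0.55 -0.295 -0.37 0 0 -0.207 -1;-0.55 -0.295 -0.37 0 0 -0.207 -1;-0.55 -0.295 -0.37 0 0 -0.207 -1;-0.55 -0.295 -0.37 0 0 -0.207 -1;-0.55 -0.295 -0.37 0 0 -0.207 -1"

```text
t: 26.12
tcp_pos: [0.4535, 0.03, 0.158]
orientation: [-0.0, 0.587, 0.81, 0.0]
contact_force: [0.8, -0.2, -2.8]
opening: 0.0558
finger_force: 30.0
```

```bash
python3 go.py .4532 .0285 .016 1.889
```

```text
t 26.12 tcp [0.4535 0.03   0.158 ] yaw 1.888 q6 -0.31 open 0.0558
shift [-0.0034 -0.002   0.3551] turn [ 0.0001 -0.0001 -0.0005] rows>= 3
```

Request:
jog_arm:
  series: "-0.003 -0.002 0.13 0 0 0 -1;-0.003 -0.002 0.25 0 0 0 -1;-0.003 -0.002 0.31 0 0 0 -1;-0.003 -0.002 0.335 0 0 0 -1;-0.003 -0.002 0.345 0 0 0 -1;-0.003 -0.002 0.35 0 0 0 -1;-0.003 -0.002 0.352 0 0 0 -1;-0.003 -0.002 0.352 0 0 0 -1"

```text
t: 27.12
tcp_pos: [0.454, 0.0286, 0.0184]
orientation: [0.001, 0.586, 0.81, 0.0]
contact_force: [0.8, -0.1, -1.7]
opening: 0.0559
finger_force: 30.0
```

Request:
jog_arm:
  series: "0 0 0.0015 0 0 0 -1;0 0 0.003 0 0 0 -1;0 0 0.004 0 0 0 -1;0 0 0.004 0 0 0 -1"

```text
t: 27.62
tcp_pos: [0.4532, 0.0286, 0.016]
orientation: [-0.0, 0.586, 0.81, -0.0]
contact_force: [1.1, 1.5, -3.2]
opening: 0.0557
finger_force: 30.0
```

Request:
jog_arm:
  series: "0 0 0.0015 0 0 0 -1;0 0 0.003 0 0 0 -1;0 0 0.004 0 0 0 -1;0 0 0.004 0 0 0 -1"

```text
t: 28.12
tcp_pos: [0.4533, 0.0286, 0.015]
orientation: [-0.0, 0.586, 0.81, -0.0]
contact_force: [-2.4, -0.3, 4.8]
opening: 0.0555
finger_force: 30.0
```

Contact. I'll release, rise and swing the view back for a check.

Request:
jog_arm:
  series: "0 0 0 0 0 0 -1;0 0 0 0 0 0 0.4;0 0 0 0 0 0 0.7;0 0 0 0 0 0 0.8;0 0 0 0 0 0 0.8;0 0 -0.08 0 0 0 0.8;0 0 -0.2 0 0 0 1;0 0 -0.35 0 0 0 1;0 0 -0.5 0 0 0 1;-0.17 0 -0.5 0 0 0 1;-0.17 0 -0.5 0 0 0 1;-0.17 0 -0.5 0 0 0 1"

```text
t: 29.62
tcp_pos: [0.474, -0.036, 0.2138]
orientation: [-0.001, 0.587, 0.81, -0.0]
contact_force: [-0.5, 0.4, -0.3]
opening: 0.0881
finger_force: 0.0
```

```bash
python3 - <<'E'
from h import *
c,w=snap("wrist","w9.png"); _,a=snap("scene","s9.png"); _,b=snap("side","d9.png")
A=cv2.resize(a[150:310,190:460],None,fx=1.48,fy=1.48); B=cv2.resize(b[130:330,230:430],(400,300))
W=np.zeros((600,800,3),np.uint8); W[:A.shape[0],:A.shape[1]]=A; W[300:,:400]=B[:, :400]; W[300:,400:]=cv2.resize(w[:240,180:500],(400,300)); cv2.imwrite("pics/fin.png",W)
E
```

```text
(no output)
```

View pics/fin.png

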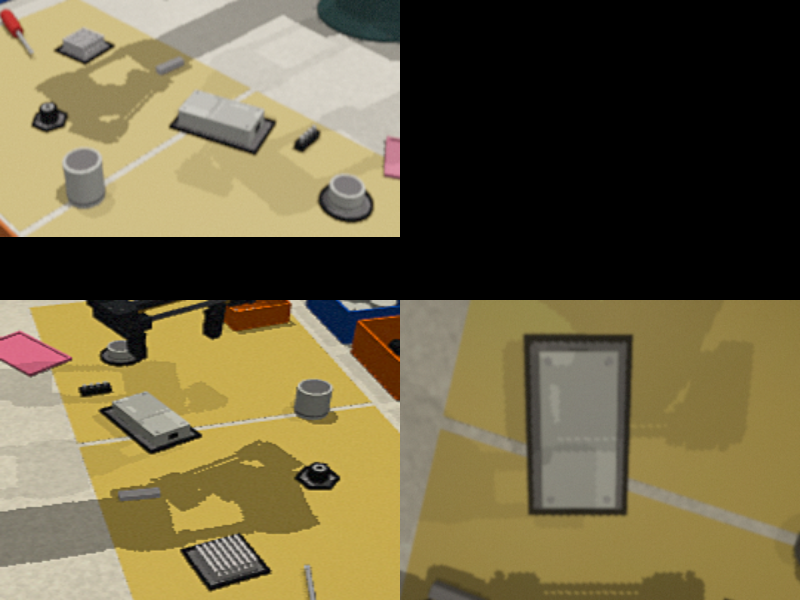

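The picture shows all four parts flat in their nests, with the box inside its rim on every side at (578,425) in the wrist inset. The tube is still standing at (313,398) and the gripper is clear of everything.

```bash
python3 -c "
from cell import ticket; print(ticket.sign_off())"
```

```text
the job is handed in; nothing more can be done
None
```

The job is handed in: all four lamp parts are flat and upright in their own nests, the tube was not touched, and the robot's clock read about 30 s of the 117 s allowed.

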